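# Clear the bolster's T-slots and load the clamp bolts

## Task

Get the hammer's bolster plate ready for its next die: use the scraper to push all the rusty offcuts along the two T-slots and out of their open ends into the green pan, then stand the scraper back in the blue tray. Take every black square-headed T-bolt out of the crate, lower it head down into an entry pocket and slide it along the cleared slot until its whole head is under the lips; leave the bolts standing upright there, at least one in each slot. Touch the offcuts with nothing but the scraper, leave the other hardware in the crate, and do not disturb the other things on the bench.

Things in the scene. Friction and masses are not known exactly. Their poses are not given: they have to be found in the camera images.
- plate: fixed dark iron bolster plate, 230 mm (x) by 340 mm (y), on 20 mm parallels, its top 80 mm above the bench. Origin: centre of its footprint at bench level. Two T-slots run along y at x = -55 and +55 mm: floor at 38 mm, chamber 50 mm wide from 38 to 60 mm height, lips from 60 to 80 mm leaving a 28 mm neck. Lips run from y = -72 mm to the open end at y = +170 mm: a bolt head is under them from y = -51 mm on
- pocket_near (a point): centre of the entry pocket at the closed end of the slot nearer the robot, on the slot floor (plate -55, -111, 38 mm). The pocket is open from above down to the slot floor, 64 mm wide (x), 78 mm long (y: plate -150 to -72 mm); its corners into the slot are chamfered 7 to 8 mm. y axis along the slot towards its open end
- pocket_far (a point): the same for the slot farther from the robot (plate +55, -111, 38 mm)
- pan: fixed green sheet-steel scrap pan, 230 mm (x) by 160 mm (y), 30 mm high, walls and floor 3 mm, on the bench 4 mm from the slots' open ends, below them. Origin: centre of its underside
- scrap_a: rusty orange-brown offcut of flat bar, 40 mm wide (x), 58 mm long (y), 15 mm thick, about 0.26 kg, lying in the near slot's chamber beneath the lips and seen through the neck; held by friction only. Origin: centre of its underside. Two to four of the offcuts are there
- scrap_b: rusty orange-brown offcut of flat bar, 40 mm wide (x), 58 mm long (y), 15 mm thick, about 0.26 kg, lying in the near slot's chamber beneath the lips and seen through the neck; held by friction only. Origin: centre of its underside. Two to four of the offcuts are there
- scrap_c: rusty orange-brown offcut of flat bar, 40 mm wide (x), 58 mm long (y), 15 mm thick, about 0.26 kg, lying in the far slot's chamber beneath the lips and seen through the neck; held by friction only. Origin: centre of its underside. Two to four of the offcuts are there
- scrap_d: rusty orange-brown offcut of flat bar, 40 mm wide (x), 58 mm long (y), 15 mm thick, about 0.26 kg, lying in the far slot's chamber beneath the lips and seen through the neck; held by friction only. Origin: centre of its underside. Two to four of the offcuts are there
- scraper: T-slot scraper, 100 mm tall, 0.35 kg, standing on its foot: steel foot 40 mm wide (x), 46 mm long (y), 16 mm high; stem 18 by 30 mm up to 58 mm; ochre handle block 26 mm wide (x), 72 mm long (y), from 58 to 100 mm. Origin: centre of the foot's underside, z up. Grip the handle across its 26 mm width; in the slot its y lies along the slot, either way round
- tray: fixed blue tool tray, 130 mm (x) by 150 mm (y), rim 12 mm high, walls and floor 4 mm; the scraper stands in it at the start. Origin: centre of its underside
- crate: fixed plywood crate, 150 mm (x) by 220 mm (y), 50 mm high, walls and floor 6 mm. Origin: centre of its underside. Holds the T-bolts and other clamping hardware, all standing, in eight places (two columns 68 mm apart in x, four rows 52 mm apart in y)
- tbolt_a: black T-bolt standing on its head: square head 42 by 42 mm, 18 mm thick, then a round threaded shank of 24 mm diameter up to 110 mm total height, about 0.55 kg. Origin: centre of the head's underside, z up the shank, x and y along the head's sides. Three or four of the T-bolts are there
- tbolt_b: black T-bolt standing on its head: square head 42 by 42 mm, 18 mm thick, then a round threaded shank of 24 mm diameter up to 110 mm total height, about 0.55 kg. Origin: centre of the head's underside, z up the shank, x and y along the head's sides. Three or four of the T-bolts are there
- tbolt_c: black T-bolt standing on its head: square head 42 by 42 mm, 18 mm thick, then a round threaded shank of 24 mm diameter up to 110 mm total height, about 0.55 kg. Origin: centre of the head's underside, z up the shank, x and y along the head's sides. Three or four of the T-bolts are there
- tbolt_d: black T-bolt standing on its head: square head 42 by 42 mm, 18 mm thick, then a round threaded shank of 24 mm diameter up to 110 mm total height, about 0.55 kg. Origin: centre of the head's underside, z up the shank, x and y along the head's sides. Three or four of the T-bolts are there
- hexbolt_a: bright zinc hexagon bolt standing on its 40 mm round flange, 75 mm tall, 20 mm shank; stays in the crate. Origin: centre of its underside
- hexbolt_b: as hexbolt_a
- stepblock: grey-green stepped clamp block, 34 by 40 mm, 48 mm high; stays in the crate. Origin: centre of its underside
- hammer: hand hammer, 300 mm, on the bench: not to be disturbed
- brush: wire brush, 200 mm, on the bench beyond the plate: not to be disturbed
- die: steel hammer die, 75 by 110 by 72 mm, on the bench beyond the plate: not to be disturbed
- oilcan: grey can, 60 mm diameter, 130 mm tall, on the bench: not to be disturbed
- tongs: smith's tongs, 290 mm, on the bench to the left of the pan: not to be disturbed
Things that resemble listed ones, but are neither listed nor needed, are in the scene too. Leave any turquoise look-alike of the tbolt_b alone.

How it is judged:
By the outcome, as a careful person would: the job done as asked, in the order asked, and still so for the second after the job is handed in, with the robot touching nothing.
Of scrap_a, scrap_b, scrap_c, scrap_d only 2 to 4 are there at a start; the rules pass over those that are not, and their reading is None.
Of tbolt_a, tbolt_b, tbolt_c, tbolt_d only 3 to 4 are there at a start; the rules pass over those that are not, and their reading is None.
At some moment in a run one of scraper may be knocked a few centimetres aside while the robot is not near it.
Once in a run the grip may slacken for a moment while it holds something.
It also fails if it takes over 210 s, if anything falls off the work surface, if the arm or the gripper's body presses on something with over 40 N, if the wrist force passes 120 N, or if a joint passes its speed limit or range.

## Robot

A 7-joint arm with a two-finger parallel gripper is mounted at the origin on the work surface. World frame = base frame: x ahead of the robot, y to its left, z up, the work surface at z = 0. Lengths are in m, angles in rad, forces in N, time in s.
With the tool pointing down it reaches from about 0.425 to 0.95 m from the base axis. Payload 4.7 kg.
Tool frame: the origin (TCP) lies between the finger pads; the fingertips stand 25 mm ahead of it and the grasp point (between the pads) lies 6 mm ahead of it; x points along the fingers, z is the direction in which the jaws open and shut, and the axes are right-handed (so a half turn about x gives the same grasp; the last joint's range is limited). The gripper opens to 85 mm and grips with 20 to 120 N. Pads are 22 mm wide; open, the fingers measure 114 mm over their backs; the gripper's body (76 mm by 85 mm) begins 54 mm behind the grasp point. The pads swing forward as they close: fully open they stand 13 mm farther back than shut.
Start: joints at [-1.347, 0.469, -0.049, 1.532, 0.024, 1.141, -0.082], TCP at [0.169, 0.654, 0.256] pointing down, gripper open.
Joint ranges: [-2.59, 2.59], [-0.33, 1.99], [-1.39, 1.29], [0.1, 2.45], [-1.04, 4.18], [0.21, 1.99], [-2.66, 2.66]. Speed limits (rad/s): [2.57, 2.57, 3.14, 3.14, 3.14, 3.14, 3.14].

## Interface

Orientations are given as a 3x3 rotation matrix whose columns are the frame's x, y, z axes.
In Python, from rig import * gives the robot as it stands. Calls block until the motion is done:
- movep(position, orientation): joint-space move of the TCP to a pose.
- move_l(position, attitude=None, feed=0.15, until_force=None): straight line of the TCP; attitude=None keeps the orientation; feed is the mean speed in m/s. With until_force (N) it stops when the force on the tool has changed by that much, and returns True; else False.
- move_joints(angles): joint-space move.
- command_gripper(opening, newtons=None): finger opening in m; newtons is the grip in N (None keeps the last); returns when the fingers have stopped.
- sleep(seconds).
- inverse_kinematics(position, orientation): joint angles nearest the present ones, or None.
- sense(): the state.
- camera(name): name is "side" or "top"; returns (picture, depth): 420x560x3 uint8, red, green, blue; 420x560 float32, m along the optical axis (not along the pixel's ray), 0 where there is no reading.
- camera_params(name): a dict with "K" (3x3 intrinsics, pixels), "position" and "rotation" of the camera in the world. Camera axes: x right, y down, z forward; pixel columns grow to the right and rows downward; lengths in m; the calibration is good to about 2 mm. A picture is of the moment at which its call begins. camera_params takes no time and is no camera call.
A pose or a line that the arm cannot do raises Unreachable and nothing moves.
- finish_job(): hands the job in, once; it reports no verdict.
The state is a dict: "time_s": time; "joint_pos": joint angles; "qd": joint speeds; "joint_efforts": joint torques, N m; "position": TCP position; "tcp_rot": TCP orientation; "wrist_force": force on the tool from outside, world axes, zero at the start; "ft_torque": the same for the moment, N m; "finger_gap": finger opening in m.
Only numpy, scipy, OpenCV 4.12 (cv2) and the standard library are available. Lean on these libraries where they do the work, as an engineer would, in place of code of your own. Each camera call takes 0.05 s, during which the arm holds its last target.

## Working session

There is one attempt and no reset: what is moved stays moved. The work goes in short steps, each a Python script; the robot and the scene stay as the last script left them, time stands still between calls to the robot, and variables do not carry over. Pictures are saved under pics/ and viewed, and the job is handed in when it is done.

```bash
ls; mkdir -p pics; python3 - <<'E'
from rig import *
import cv2, numpy as np
for n in ("top","side"):
    p,d=camera(n); cv2.imwrite(f"pics/{n}0.png",cv2.resize(p[:,:,::-1],(784,588),interpolation=cv2.INTER_CUBIC)); cv2.imwrite(f"{n}0.png",p[:,:,::-1]); np.save(f"{n}0d.npy",d)
    c=camera_params(n); print(n,c)
print(sense())
E
```

```text
pics
top {'K': array([[463.6301252 ,   0.        , 287.77211254],
       [  0.        , 463.6301252 , 210.2772041 ],
       [  0.        ,   0.        ,   1.        ]]), 'position': array([0.35906548, 0.06512624, 1.17576766]), 'rotation': array([[ 8.52044745e-03, -9.85484591e-01,  1.69550943e-01],
       [-9.99963253e-01, -8.23668033e-03,  2.37694223e-03],
       [-9.45903033e-04, -1.69564965e-01, -9.85518558e-01]])}
side {'K': array([[487.14655228,   0.        , 282.68691485],
       [  0.        , 487.14655228, 214.13358343],
       [  0.        ,   0.        ,   1.        ]]), 'position': array([ 0.36241886, -0.90006776,  0.86628693]), 'rotation': array([[ 0.98498051, -0.10699263,  0.13552109],
       [-0.17266256, -0.6149479 ,  0.76943272],
       [ 0.00101478, -0.78127566, -0.62418532]])}
{'time_s': 0.1, 'joint_pos': array([-1.34688314,  0.46938207, -0.04858125,  1.53356971,  0.02411235,
        1.14099044, -0.08232481]), 'qd': array([ 0.00132996, -0.00059543,  0.00048989, -0.00198843,  0.00015981,
       -0.00232384,  0.00112185]), 'joint_efforts': array([ 5.44199811e-04, -5.11515856e+01, -4.68599901e-02, -2.38392860e+01,
        1.07485667e-02,  4.37935669e-03, -1.71839055e-06]), 'position': array([0.1687137 , 0.65308432, 0.25535394]), 'tcp_rot': array([[-3.65039597e-04, -9.68211867e-01,  2.50131258e-01],
       [-1.72541591e-03,  2.50131513e-01,  9.68210333e-01],
       [-9.99998445e-01, -7.81453420e-05, -1.76187606e-03]]), 'wrist_force': array([ 0.64907688, -0.43445132, -0.54641816]), 'ft_torque': array([-0.02903434,  0.02422696,  0.015666  ]), 'finger_gap': 0.08565829896970219}
```

View pics/top0.png

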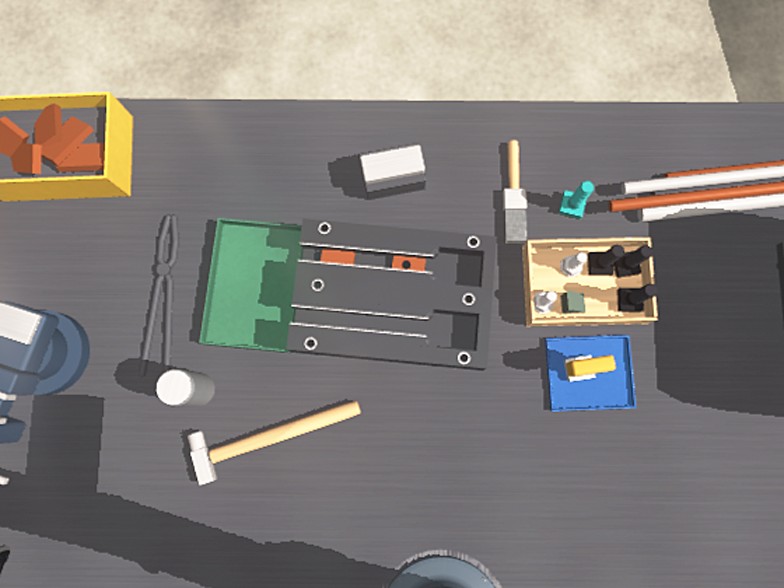

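View pics/side0.png

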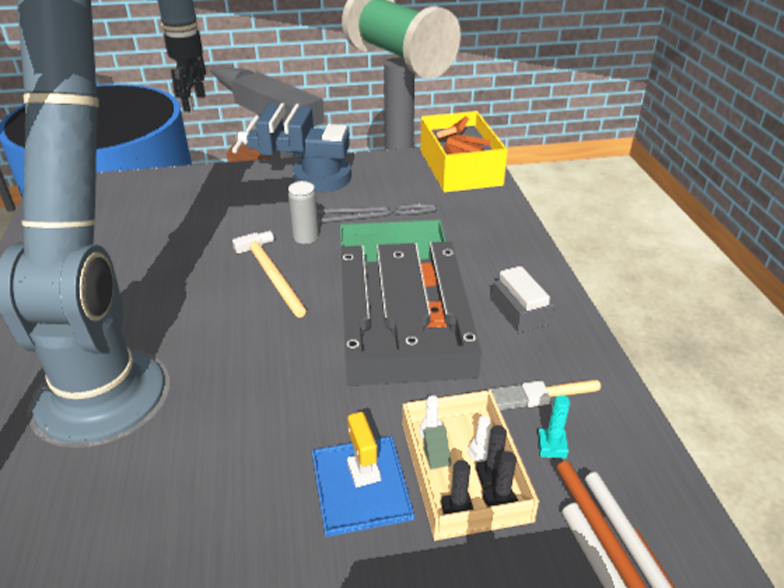

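```bash
python3 - <<'E'
import cv2, numpy as np
t=cv2.imread("top0.png"); s=cv2.imread("side0.png")
a=cv2.resize(t[150:270,200:360],None,fx=5,fy=5,interpolation=cv2.INTER_CUBIC); cv2.imwrite("pics/c1.png",a)
a=cv2.resize(s[170:280,235:355],None,fx=5.4,fy=5.4,interpolation=cv2.INTER_CUBIC); cv2.imwrite("pics/c2.png",a)
a=cv2.resize(t[160:300,360:480],None,fx=4.2,fy=4.2,interpolation=cv2.INTER_CUBIC)
b=cv2.resize(s[270:390,220:390],None,fx=4,fy=4,interpolation=cv2.INTER_CUBIC)
cv2.imwrite("pics/c3.png",a);cv2.imwrite("pics/c4.png",b)
E
```

```text
(no output)
```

View pics/c1.png

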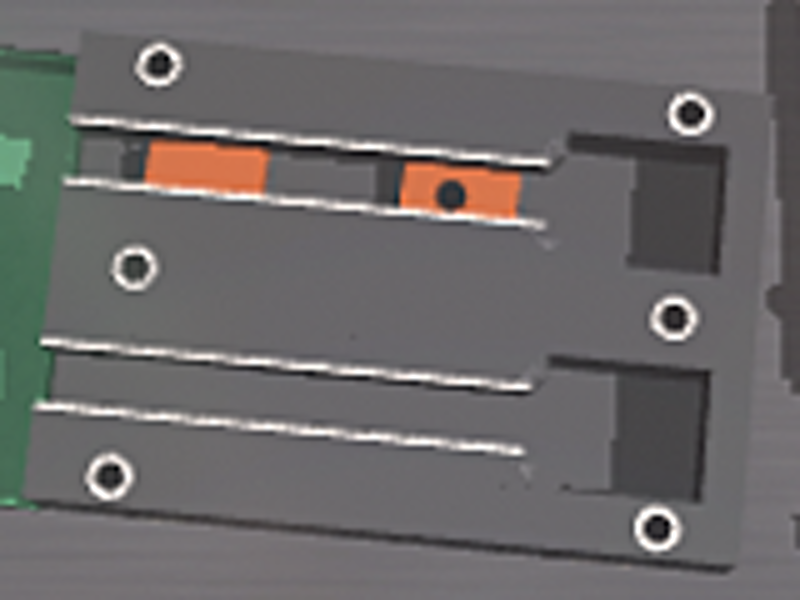

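View pics/c2.png

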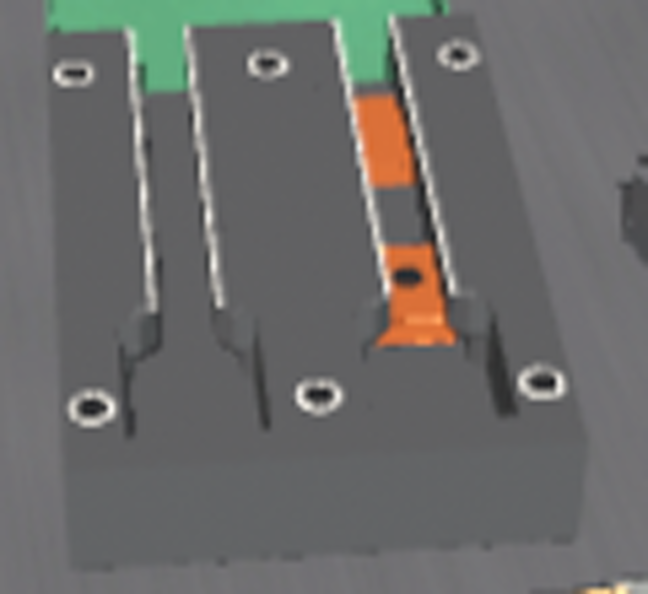

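View pics/c3.png

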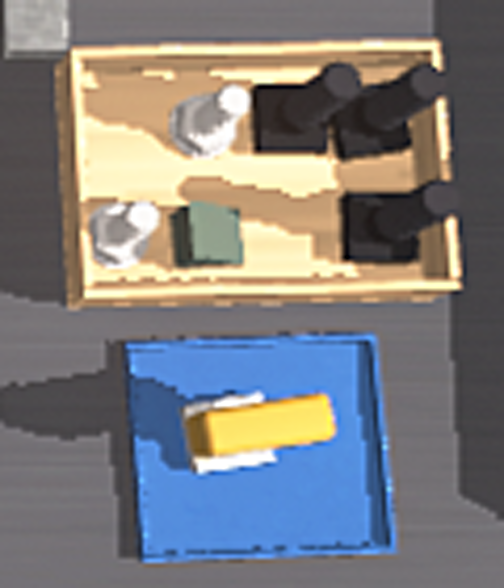

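View pics/c4.png

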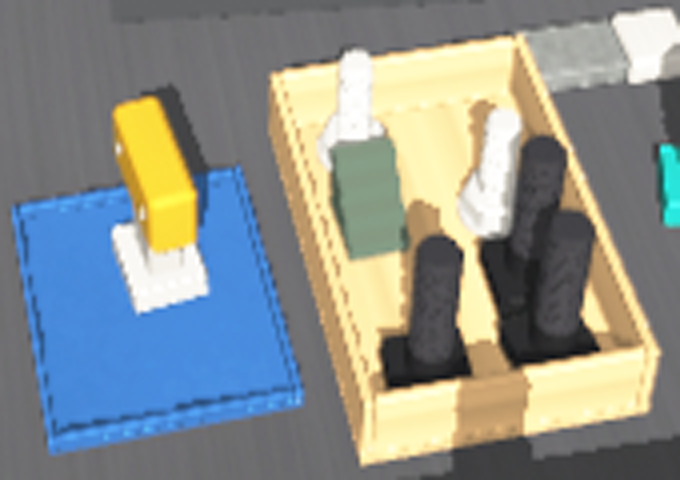

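The two scraps are both in the far slot (top, native pixels about (241,183) and (292,188)) and the near slot is empty.

T-bolt candidates, top view in full pixels:
- Black T-bolts in the crate at about (429,187), (448,190) and (451,213). These are the ones I want.
- The turquoise look-alike at (412,142), to be left alone.
- White hexbolts and the green stepblock, which stay in the crate.

Orange candidates:
- The offcuts in the slot.
- The scrap in the yellow box at (40,100) and the rods at (500,140). Neither is mine.

The only ochre handle is the scraper in the blue tray, at (422,262). The crops confirm all of this.

```bash
cat > h.py <<'E'
import cv2, numpy as np
from rig import *
def cloud(n, d):
    c=camera_params(n); K=c["K"]; v,u=np.mgrid[0:d.shape[0],0:d.shape[1]]
    ray=np.stack([(u-K[0,2])/K[0,0],(v-K[1,2])/K[1,1],np.ones_like(u,float)],-1)*d[...,None]
    return ray@c["rotation"].T+c["position"]
def shot(n,tag):
    p,d=camera(n); cv2.imwrite(f"{n}{tag}.png",p[:,:,::-1]); np.save(f"{n}{tag}d.npy",d)
    cv2.imwrite(f"pics/{n}{tag}.png",cv2.resize(p[:,:,::-1],(784,588),interpolation=cv2.INTER_CUBIC))
    return p,cloud(n,d),d
def rect(P):
    (c,s,a)=cv2.minAreaRect((P[:,:2]*1000).astype(np.float32)); return np.array(c)/1000,np.array(s),a
def rot(th):  # tool down, jaw axis (tool z) at world angle th
    z=np.array([np.cos(th),np.sin(th),0]); x=np.array([0,0,-1.]); return np.stack([x,np.cross(z,x),z],1)
E
cat > m.py <<'E'
from h import *
for n in ("top","side"):
    im=cv2.imread(n+"0.png"); hsv=cv2.cvtColor(im,cv2.COLOR_BGR2HSV); d=np.load(n+"0d.npy"); X=cloud(n,d); z=X[...,2]; ok=d>0
    H,S,V=[hsv[...,i].astype(int) for i in range(3)]
    def comp(m,k=2):
        nn,l,st,_=cv2.connectedComponentsWithStats(m.astype(np.uint8)); o=np.argsort(-st[1:,4])[:k]+1
        return [(l==i) for i in o]
    print("==",n)
    bench=(z>-.02)&(z<.02)&(X[...,0]>.3)&(X[...,0]<.9)&(abs(X[...,1])<.4); print("bench z",np.median(z[bench&ok]))
    box=(X[...,0]>.3)&(X[...,0]<1)&(abs(X[...,1])<.6)
    m=comp(ok&box&(abs(z-.08)<.006)&(S<60),1)[0]; print("plate",rect(X[m]),np.median(z[m]),m.sum())
    g=comp(ok&box&(H>55)&(H<85)&(S>80),1)[0]; print("pan",rect(X[g]),X[g][:,2].min(),X[g][:,2].max())
    o=ok&(H<14)&(S>150)&box&(abs(z-.053)<.012)
    for c in comp(o,3): print("scrap",rect(X[c]),np.median(X[c][:,2]),c.sum())
    b=comp(ok&box&(H>100)&(H<118)&(S>150),1)[0]; print("tray",rect(X[b]))
    r=b&(z>.009); print("tray rim",rect(X[r]))
    y=comp(ok&box&(H>15)&(H<30)&(S>200)&(z>.098)&(z<.115),1)[0]; print("scraper top",rect(X[y]),np.median(X[y][:,2]),y.sum())
    r=ok&box&(abs(z-.05)<.004)&(H>10)&(H<25)&(S>60)&(X[...,1]<-.1); r=comp(r,1)[0]; print("crate",rect(X[r]),r.sum())
    k=ok&box&(V<75)&(z>.105)&(z<.125)&(X[...,1]<-.2)
    for c in comp(k,4): print("bolt top",X[c][:,:2].mean(0),rect(X[c])[0:2],np.median(X[c][:,2]),c.sum())
    k=ok&box&(V<75)&(abs(z-.024)<.006)&(X[...,1]<-.2)
    for c in comp(k,4): print("head",rect(X[c]),np.median(X[c][:,2]),c.sum())
E
python3 m.py
```

```text
== top
bench z 0.0012873922019420725
plate (array([0.55225812, 0.08647341]), array([340.78179932, 231.26034546]), 84.95887756347656) 0.08041453161186451 9407
pan (array([0.57412421, 0.33915497]), array([161.22019958, 230.39315796]), 85.04666137695312) -0.005428223422291989 0.03608292217106035
scrap (array([ 0.73916809, -0.45339447]), array([ 20.41179657, 296.8890686 ]), 7.401407718658447) 0.04489271317021959 678
scrap (array([0.62124225, 0.18475577]), array([57.14050674, 22.63028145]), 84.89453887939453) 0.05299911315457018 193
scrap (array([0.61024414, 0.05905003]), array([56.70088196, 21.80563927]), 86.12164306640625) 0.053664914099642025 156
tray (array([ 0.42127539, -0.26665417]), array([128.45281982, 149.40168762]), 2.7664976119995117)
tray rim (array([ 0.42127606, -0.26645758]), array([128.46942139, 148.87931824]), 2.677546977996826)
scraper top (array([ 0.44402182, -0.27214923]), array([1.80126691, 0.        ]), -93.48120880126953) 0.10265030565375632 2
crate (array([ 0.53896698, -0.15672937]), array([ 5.59135628, 56.31251144]), 89.84234619140625) 41
bolt top [ 0.61645122 -0.3
[... 2202 characters left out ...]
095] (array([ 0.61725488, -0.29133429]), array([17.22134972, 18.62574387])) 0.11465618550018253 59
bolt top [ 0.61471717 -0.30194678] (array([ 0.61471716, -0.30194678]), array([1.93430352, 0.        ])) 0.10987225260692518 2
head (array([ 0.60729498, -0.29347174]), array([22.96431541, 42.71487808]), 4.34013032913208) 0.022706132832262527 147
head (array([ 0.61530823, -0.33506363]), array([42.57761002, 32.94280624]), 8.288853645324707) 0.02309167588873129 137
head (array([ 0.53710394, -0.33994006]), array([17.24334335, 32.94970322]), 9.234917640686035) 0.023586900651943243 85
head (array([ 0.56795831, -0.34201703]), array([34.24926758, 11.93045044]), 61.296112060546875) 0.02373456031580462 38
```

```bash
cat > sc.py <<'E'
from h import *
def scraper(X,im):
    out=[]
    hsv=cv2.cvtColor(im,cv2.COLOR_RGB2HSV); H,S,V=[hsv[...,i].astype(int) for i in range(3)]
    m=(H>14)&(H<32)&(S>150)&(X[...,0]>.3)&(X[...,0]<.6)&(X[...,1]<-.1)&(X[...,2]>.05)
    return m
if __name__=="__main__":
  for n in("top","side"):
    im=cv2.imread(n+"0.png")[:,:,::-1]; X=cloud(n,np.load(n+"0d.npy")); m=scraper(X,im); z=X[m][:,2]
    print(n,m.sum(),np.histogram(z,bins=np.arange(.05,.12,.005)))
    P=X[m&(X[...,2]>.093)]; print(rect(P),len(P))
    w=(X[...,2]>.012)&(X[...,2]<.026)&(im.min(-1)>180)&(X[...,0]<.5)&(X[...,0]>.36)&(X[...,1]<-.19)&(X[...,1]>-.34); print("foot",rect(X[w]),w.sum())
E
python3 sc.py
```

```text
top 189 (array([  0,   0,   0,   0,   0,   5,   4,   5,   6,   9, 106,  54,   0]), array([0.05 , 0.055, 0.06 , 0.065, 0.07 , 0.075, 0.08 , 0.085, 0.09 ,
       0.095, 0.1  , 0.105, 0.11 , 0.115]))
(array([ 0.42845947, -0.24447885]), array([23.58750725, 70.57243347]), 8.469039916992188) 173
foot (array([ 0.42812   , -0.24552095]), array([39.67717361, 45.38778305]), 8.786168098449707) 76
side 517 (array([  0,   0,   0,   9,  24,  21,  32,  19,  33,  55, 299,  11,   0]), array([0.05 , 0.055, 0.06 , 0.065, 0.07 , 0.075, 0.08 , 0.085, 0.09 ,
       0.095, 0.1  , 0.105, 0.11 , 0.115]))
(array([ 0.40489896, -0.55760004]), array([689.17022705,  37.40703201]), 86.03596496582031) 393
foot (array([ 0.4266008 , -0.24799135]), array([39.80187607, 49.62369537]), 8.367048263549805) 219
```

```bash
cat >> h.py <<'E'
PC=np.array([0.5518,0.0857]); PT=np.radians(-5.04)
PX=np.array([np.cos(PT),np.sin(PT)]); PY=np.array([-PX[1],PX[0]])
def pl(x,y,z): return np.r_[PC+PX*x/1000+PY*y/1000,z]
E
python3 - <<'E'
from h import *
for k in (0,np.pi):
    for p,t in [((.428,-.245,.25),8.5),((.428,-.245,.09),8.5),(pl(55,-111,.25),-5),(pl(55,-111,.123),-5),(pl(55,205,.123),-5),(pl(55,205,.25),-5),((.618,-.338,.2),11),((.618,-.338,.2),-79),(pl(-55,-111,.123),-5)]:
        q=inverse_kinematics(np.array(p),rot(np.radians(t)+k)); print(k,np.round(p,3),t,None if q is None else np.round(q,2))
E
```

```text
0 [ 0.428 -0.245  0.25 ] 8.5 [-0.52  0.33  1.19  2.01 -0.35  1.04  0.98]
0 [ 0.428 -0.245  0.09 ] 8.5 [-0.13  0.49  0.72  2.14 -0.51  0.69  1.09]
0 [ 0.597 -0.03   0.25 ] -5 [-0.53  0.4   0.69  1.76 -0.29  1.08  0.16]
0 [ 0.597 -0.03   0.123] -5 [-0.45  0.55  0.59  1.87 -0.4   0.84  0.26]
0 [0.625 0.285 0.123] -5 [-0.76  0.64  0.41  1.64 -0.3   0.92 -0.33]
0 [0.625 0.285 0.25 ] -5 [-0.78  0.51  0.43  1.53 -0.23  1.15 -0.39]
0 [ 0.618 -0.338  0.2  ] 11 [-0.03  0.66  0.75  1.55 -0.49  1.13  1.02]
0 [ 0.618 -0.338  0.2  ] -79 [-0.07  0.69  0.83  1.55 -0.54  1.15 -0.51]
0 [ 0.487 -0.02   0.123] -5 [-0.62  0.41  0.72  2.13 -0.4   0.74  0.28]
3.141592653589793 [ 0.428 -0.245  0.25 ] 8.5 [-0.48  0.3   1.13  2.   -0.31  1.03 -2.2 ]
3.141592653589793 [ 0.428 -0.245  0.09 ] 8.5 [-0.37  0.67  1.11  2.15 -0.84  0.85 -1.72]
3.141592653589793 [ 0.597 -0.03   0.25 ] -5 [ 0.77  0.62 -1.18  1.69  0.6   1.25  2.51]
3.141592653589793 [ 0.597 -0.03   0.123] -5 [ 0.76  0.82 -1.18  1.8   0.85  1.13  2.33]
3.141592653589793 [0.625 0.285 0.123] -5 [-0.32  0.63 -0.25  1.61  0.18  0.93  2.42]
3.141592653589793 [0.625 0.285 0.25 ] -5 [-0.36  0.5  -0.2   1.5   0.1   1.15  2.48]
3.141592653589793 [ 0.618 -0.338  0.2  ] 11 [-0.19  0.81  1.11  1.56 -0.76  1.25 -1.91]
3.141592653589793 [ 0.618 -0.338  0.2  ] -79 [ 0.72  0.6  -0.43  1.5   0.27  1.1   2.  ]
3.141592653589793 [ 0.487 -0.02   0.123] -5 [ 0.84  0.64 -1.18  2.06  0.74  0.96  2.32]
```

```bash
python3 - <<'E'
from h import *
move_joints([0.3,0.40,0,1.75,0,1.0,0.3])
s=sense(); print(s["time_s"],s["position"],np.degrees(np.arctan2(s["tcp_rot"][1,2],s["tcp_rot"][0,2])))
p,X,d=shot("top","1")
from sc import scraper
m=scraper(X,p); P=X[m&(X[...,2]>.093)]; print(rect(P),len(P))
for p,t in [((.428,-.245,.25),8.5),((.428,-.245,.09),8.5),(pl(55,-111,.25),-5),(pl(55,-111,.123),-5),(pl(55,205,.123),-5),((.618,-.338,.2),11)]:
    for k in (0,np.pi):
        q=inverse_kinematics(np.array(p),rot(np.radians(t)+k)); print(k,np.round(p,3),t,None if q is None else np.round(q,2))
E
```

```text
3.45 [ 0.56512683 -0.2177757   0.21169137] 0.09884567592153803
(array([ 0.42838321, -0.24427768]), array([23.59492111, 71.37255096]), 8.66783332824707) 100
0 [ 0.428 -0.245  0.25 ] 8.5 [ 0.44  0.18 -0.01  1.96  0.    1.    0.58]
3.141592653589793 [ 0.428 -0.245  0.25 ] 8.5 [-0.1   0.19  0.61  1.99 -0.13  1.   -2.41]
0 [ 0.428 -0.245  0.09 ] 8.5 [ 0.45  0.4  -0.02  2.11  0.01  0.63  0.57]
3.141592653589793 [ 0.428 -0.245  0.09 ] 8.5 [-0.05  0.46  0.62  2.14 -0.43  0.67 -2.13]
0 [ 0.597 -0.03   0.25 ] -5 [ 0.01  0.35 -0.04  1.73  0.01  1.06 -0.12]
3.141592653589793 [ 0.597 -0.03   0.25 ] -5 [ 0.77  0.62 -1.18  1.69  0.6   1.25  2.51]
0 [ 0.597 -0.03   0.123] -5 [ 0.01  0.49 -0.04  1.85  0.02  0.81 -0.13]
3.141592653589793 [ 0.597 -0.03   0.123] -5 [ 0.47  0.58 -0.68  1.82  0.46  0.9   2.64]
0 [0.625 0.285 0.123] -5 [-0.41  0.61 -0.11  1.62  0.08  0.91 -0.64]
3.141592653589793 [0.625 0.285 0.123] -5 [-0.04  0.72 -0.7   1.59  0.52  1.02  2.16]
0 [ 0.618 -0.338  0.2  ] 11 [ 0.44  0.56 -0.01  1.52  0.    1.07  0.63]
3.141592653589793 [ 0.618 -0.338  0.2  ] 11 [ 0.01  0.64  0.67  1.54 -0.43  1.11 -2.17]
```

View pics/top1.png

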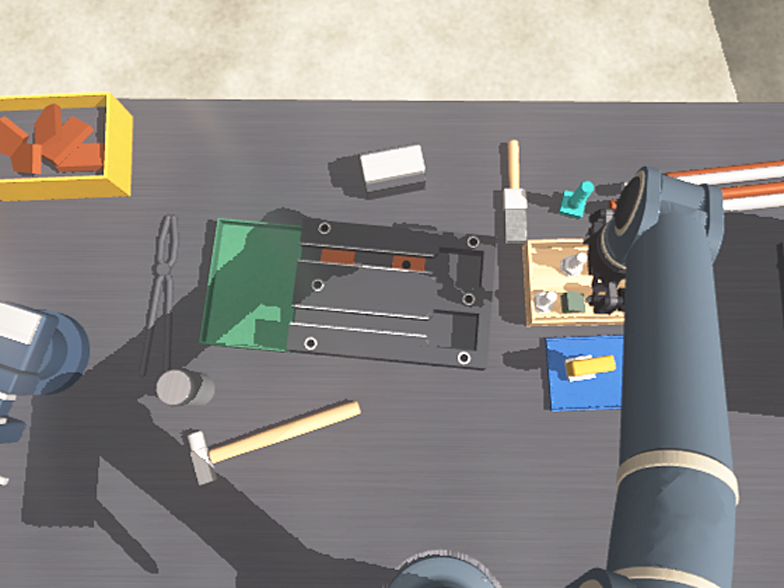

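```bash
python3 - <<'E'
from h import *
R=rot(np.radians(8.6)); g=np.array([.4281,-.245,0])
movep(g+[0,0,.20],R)
move_l(g+[0,0,.088],feed=.12)
command_gripper(.0,80); s=sense(); print("gap",s["finger_gap"],s["position"],s["wrist_force"])
move_l(g+[0,0,.25],feed=.15)
s=sense(); print(s["time_s"],"gap",s["finger_gap"],s["wrist_force"])
movep(pl(55,-111,.25),rot(PT)); s=sense(); print(s["time_s"],"gap",s["finger_gap"],s["position"],pl(55,-111,.25),s["wrist_force"])
p,X,d=shot("top","2"); p,X,d=shot("side","2")
E
```

```text
gap 0.025262951323477938 [ 0.42803732 -0.24516922  0.08837467] [-1.79011404  0.77964908  4.58475738]
7.0083 gap 0.024892743823849744 [-0.17098607 -0.5399333  -3.11756432]
8.0667 gap 0.025126987703224038 [ 0.59613523 -0.03175438  0.24941057] [ 0.59683587 -0.02970265  0.25      ] [-0.89593304 -0.61597118 -3.65342545]
```

View pics/side2.png

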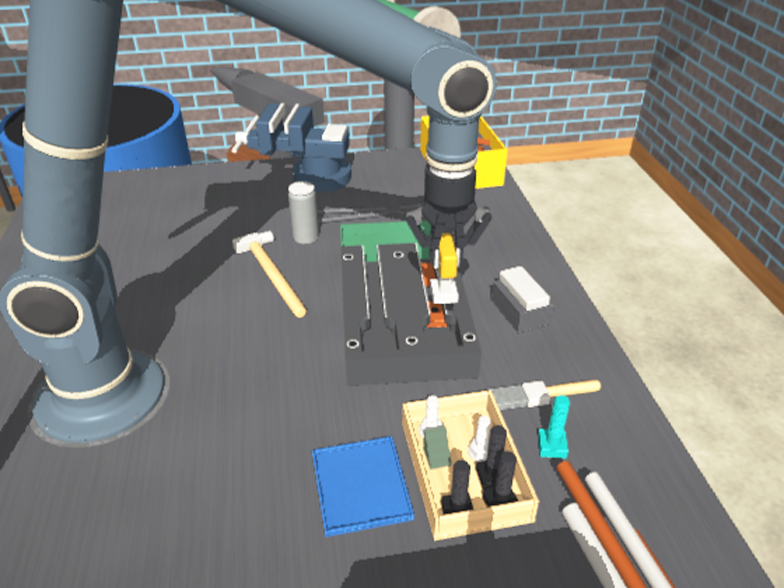

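The side view shows the scraper hanging upright in the fingers at about (447,265), over the far pocket. I'll lower it to the floor and push.

```bash
python3 - <<'E'
from h import *
def st(t):
    s=sense(); d=s["position"][:2]-PC; print(t,round(s["time_s"],2),"gap",round(s["finger_gap"],4),"plate",np.round([d@PX*1e3,d@PY*1e3,s["position"][2]*1e3],1),"F",np.round(s["wrist_force"],1))
R=rot(PT)
move_l(pl(55,-111,.15),R,feed=.15); st("above")
r=move_l(pl(55,-111,.119),R,feed=.03,until_force=8); st(("contact",r))
z=sense()["position"][2]
move_l(pl(55,-111,z+.002),R,feed=.03); st("up")
for y in (-60,0,60):
    r=move_l(pl(55,y,z+.002),R,feed=.08,until_force=40); st((y,r))
    if r: break
E
```

```text
above 8.98 gap 0.0252 plate [  55.8 -111.1  151. ] F [ 0.3 -0.3 -3.3]
('contact', True) 9.83 gap 0.0251 plate [  54.7 -111.1  122.5] F [ 0.5 -0.2  5.1]
up 10.12 gap 0.0252 plate [  54.5 -111.1  123.9] F [ 0.8  0.2 -3.8]
(-60, False) 10.91 gap 0.0252 plate [ 55.  -59.9 124.4] F [ 0.1 -0.1 -2.6]
(0, False) 11.81 gap 0.0248 plate [ 54.9   0.7 124.4] F [-0.1  0.  -3. ]
(60, False) 12.71 gap 0.025 plate [ 54.9  60.9 124.5] F [ 0.2  0.4 -3. ]
```

```bash
python3 - <<'E'
from h import *
def st(t):
    s=sense(); d=s["position"][:2]-PC; print(t,round(s["time_s"],2),"gap",round(s["finger_gap"],4),"plate",np.round([d@PX*1e3,d@PY*1e3,s["position"][2]*1e3],1),"F",np.round(s["wrist_force"],1))
R=rot(PT); z=.1245
for y in (110,150,180,203):
    r=move_l(pl(55,y,z),R,feed=.07,until_force=40); st((y,r))
    if r: break
else:
    p,X,d=shot("side","3")
    move_l(pl(55,206,.26),R,feed=.15); st("up")
    shot("side","4"); shot("top","4")
E
```

```text
(110, False) 13.57 gap 0.0251 plate [ 54.9 110.5 124.4] F [ 0.9  0.2 -3.2]
(150, False) 14.3 gap 0.0254 plate [ 54.7 150.4 124.3] F [ 0.2 -0.4 -2.3]
(180, False) 14.88 gap 0.0252 plate [ 54.8 180.6 124.4] F [ 0.8 -0.1 -3. ]
(203, False) 15.35 gap 0.0253 plate [ 54.7 203.7 124.4] F [ 0.3 -0.7 -3.5]
up 16.45 gap 0.0254 plate [ 54.4 205.5 258.6] F [ 0.1 -0.7 -3.9]
```

View pics/side4.png

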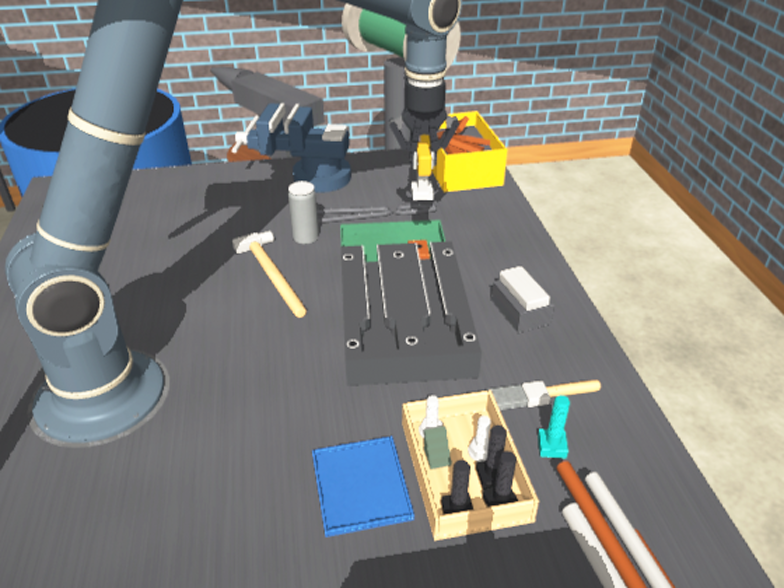

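View pics/top4.png

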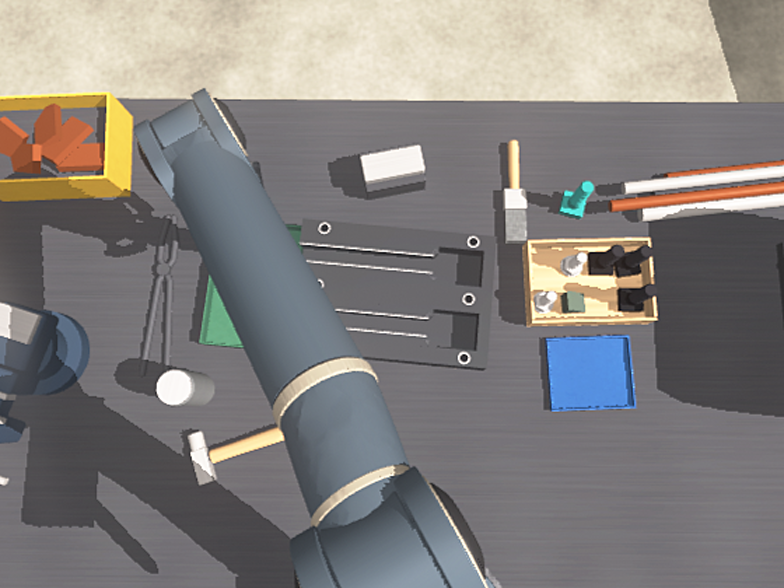

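Far slot empty, orange visible in the pan at about (418,248) in the side view. I'll stand the scraper back in the tray.

```bash
python3 - <<'E'
from h import *
R=rot(np.radians(2.7)); g=np.array([.421,-.2645,0])
movep(g+[0,0,.25],R); s=sense(); print(s["time_s"],s["finger_gap"],s["position"])
shot("side","5"); shot("top","5")
move_l(g+[0,0,.12],R,feed=.15)
r=move_l(g+[0,0,.083],R,feed=.03,until_force=6); s=sense(); print(r,s["position"],s["wrist_force"])
command_gripper(.06); sleep(.2)
move_l(g+[0,0,.25],R,feed=.15)
move_joints([0.0,0.2,0,1.75,0,1.19,0.0]); print(sense()["time_s"],sense()["position"])
shot("side","6"); shot("top","6")
E
```

```text
18.6583 0.025179700399624843 [ 0.42191907 -0.26370575  0.25006177]
True [ 0.42082395 -0.2643969   0.08838244] [-0.89496493  0.33650767  4.35434509]
23.6417 [ 0.54349373 -0.04400918  0.32619739]
```

View pics/top6.png

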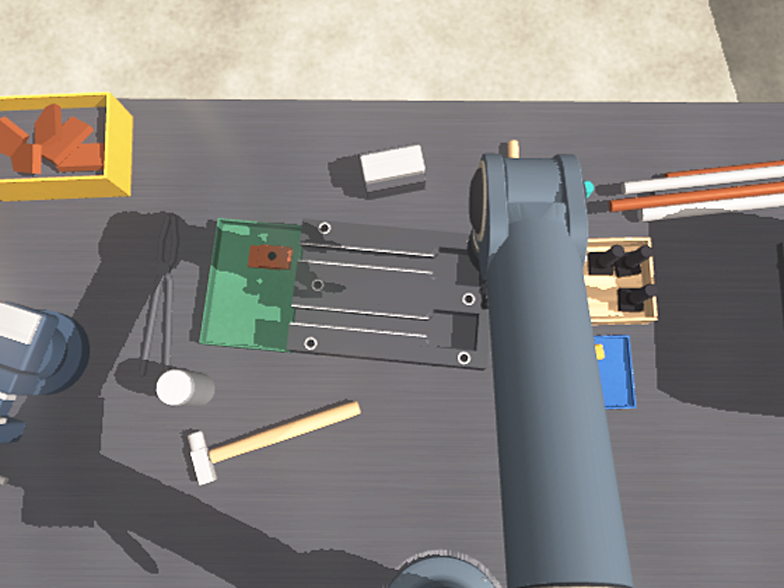

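View pics/side6.png

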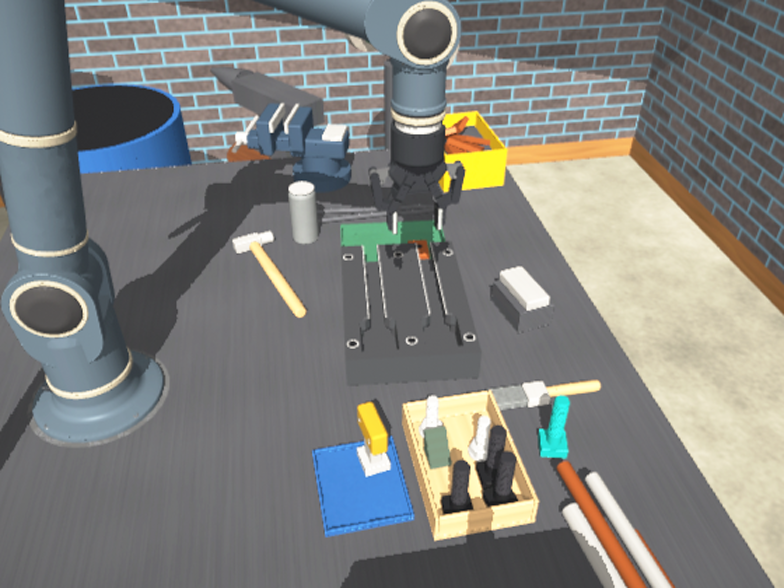

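```bash
python3 - <<'E'
from h import *
for t in("5","6"):
  im=cv2.imread(f"side{t}.png")[:,:,::-1]; X=cloud("side",np.load(f"side{t}d.npy"))
  B=(X[...,0]<.52)&(X[...,0]>.34)&(X[...,1]<-.15)&(X[...,1]>-.36)
  w=(X[...,2]>.012)&(X[...,2]<.026)&(im.min(-1)>180)&B; print("foot",rect(X[w]),w.sum()) if w.sum()>5 else 0
  r=(im[...,2].astype(int)>im[...,0]+60)&B; print("tray",rect(X[r]))
  hsv=cv2.cvtColor(im,cv2.COLOR_RGB2HSV)
  m=(hsv[...,0]>14)&(hsv[...,0]<32)&(hsv[...,1]>150)&B&(X[...,2]>.093);print("handle",rect(X[m]),m.sum()) if m.sum()>5 else 0
im=cv2.imread("top6.png"); X=cloud("top",np.load("top6d.npy")); hsv=cv2.cvtColor(im,cv2.COLOR_BGR2HSV)
m=(hsv[...,0]<14)&(hsv[...,1]>120)&(X[...,1]>.2)&(X[...,1]<.5)&(X[...,0]<.8); print(m.sum(),rect(X[m]),np.percentile(X[m][:,2],[2,20,50,80,98]))
t=cv2.resize(im[150:255,135:235],None,fx=6,fy=5.7,interpolation=cv2.INTER_CUBIC); cv2.imwrite("pics/c5.png",t)
s=cv2.imread("side6.png"); cv2.imwrite("pics/c6.png",cv2.resize(s[150:210,230:340],None,fx=7,fy=7,interpolation=cv2.INTER_CUBIC))
s=cv2.imread("side3.png"); cv2.imwrite("pics/c7.png",cv2.resize(s[130:210,230:340],None,fx=7,fy=7,interpolation=cv2.INTER_CUBIC))
E
```

```text
tray (array([ 0.43586737, -0.25762463]), array([203.99555969, 167.80558777]), 89.8748550415039)
handle (array([ 0.4208786 , -0.27047092]), array([26.27441216, 65.93371582]), 3.155447483062744) 522
foot (array([ 0.47687775, -0.21336069]), array([124.06962585,  54.22952271]), 27.589488983154297) 216
tray (array([ 0.43587634, -0.25819769]), array([200.65142822, 167.89544678]), 89.86328125)
handle (array([ 0.44418915, -0.23039021]), array([26.23727036, 71.6207428 ]), 9.851801872253418) 364
403 (array([0.6244231 , 0.31245404]), array([77.96831512, 39.82831573]), 84.86000061035156) [0.01501746 0.02022638 0.03222746 0.03477552 0.03757739]
```

View pics/c5.png

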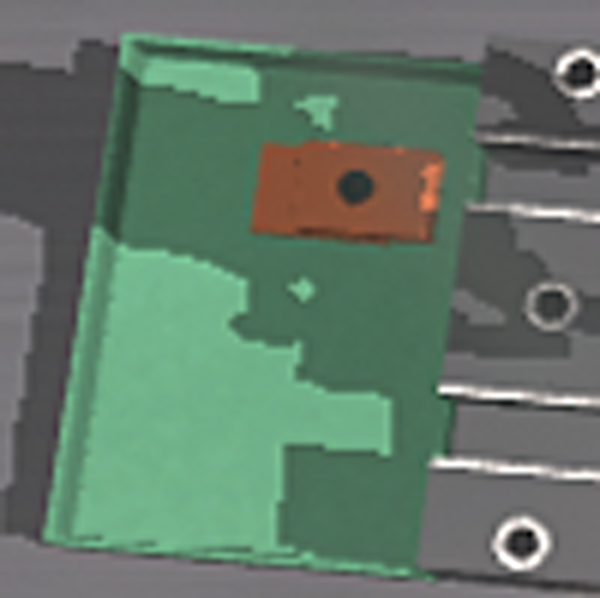

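View pics/c6.png

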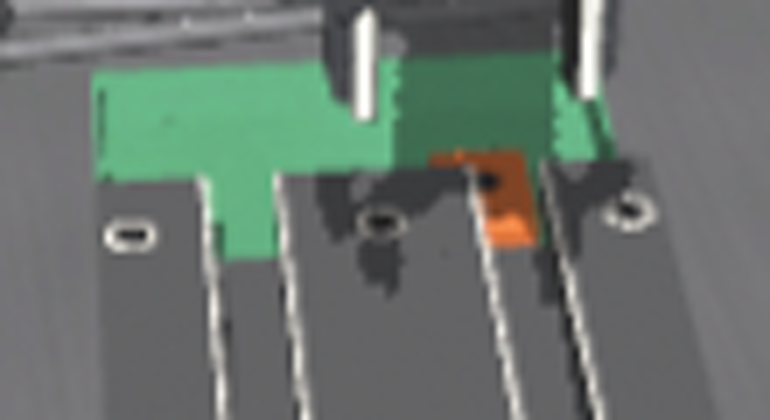

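View pics/c7.png

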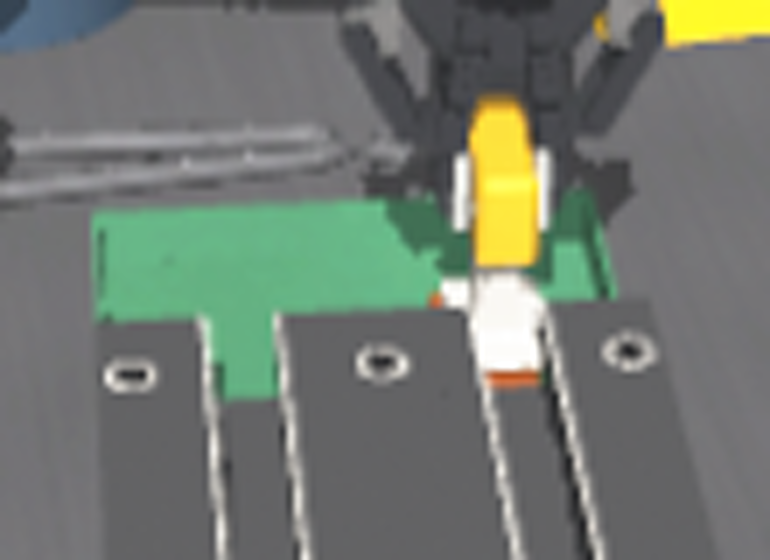

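The pan holds both offcuts, stacked (orange patch 78 mm long at (270,257), upper face at 33–37 mm). The scraper was bumped aside after I released it: handle now at (0.444, -0.230), still upright and inside the tray. Now bolt A, going to the near slot.

```bash
cat > bolt.py <<'E'
from h import *
def st(t):
    s=sense(); d=s["position"][:2]-PC; print(t,round(s["time_s"],2),"gap",round(s["finger_gap"],4),"plate",np.round([d@PX*1e3,d@PY*1e3,s["position"][2]*1e3],1),"F",np.round(s["wrist_force"],1),flush=True)
def pick(xy,yaw,tag,px):
    R=rot(np.radians(yaw)); g=np.r_[xy,0]
    command_gripper(.05,90)
    movep(g+[0,0,.25],R)
    move_l(g+[0,0,.20],R,feed=.2)
    r=move_l(g+[0,0,.092],R,feed=.08,until_force=15); st(("down",r))
    if r: return False
    command_gripper(0,90); st("grip")
    move_l(g+[0,0,.27],R,feed=.15); st("lifted")
    movep(pl(px,-111,.27),rot(PT)); sleep(.2); st("over pocket")
    shot("side",tag); shot("top",tag)
    return True
def insert(px):
    R=rot(PT)
    move_l(pl(px,-111,.155),R,feed=.15)
    r=move_l(pl(px,-111,.118),R,feed=.03,until_force=8); st(("contact",r)); return r
def slide(px,y,z):
    R=rot(PT)
    move_l(pl(px,-111,z+.0018),R,feed=.03)
    for yy in (-80,-50,y):
        r=move_l(pl(px,yy,z+.0018),R,feed=.06,until_force=25); st((yy,r))
        if r: return False
    return True
def release(px,y,tag):
    R=rot(PT)
    r=move_l(pl(px,y,.117),R,feed=.02,until_force=6); st(("set",r))
    command_gripper(.05); sleep(.2); st("open")
    move_l(pl(px,y,.27),R,feed=.15)
E
python3 - <<'E'
from bolt import *
pick((.5513,-.3415),-.9,"7",-55)
E
```

```text
('down', False) 27.09 gap 0.0502 plate [  37.4 -425.8   92.6] F [-0.   0.5 -0.2]
grip 27.45 gap 0.0224 plate [  37.7 -425.7   92.7] F [ 1.2 -0.5  3. ]
lifted 28.78 gap 0.0224 plate [  36.4 -425.3  268.6] F [-0.2  0.7 -6.1]
over pocket 30.23 gap 0.0223 plate [ -54.5 -112.2  269.9] F [-0.  -1.  -6.4]
```

View pics/side7.png

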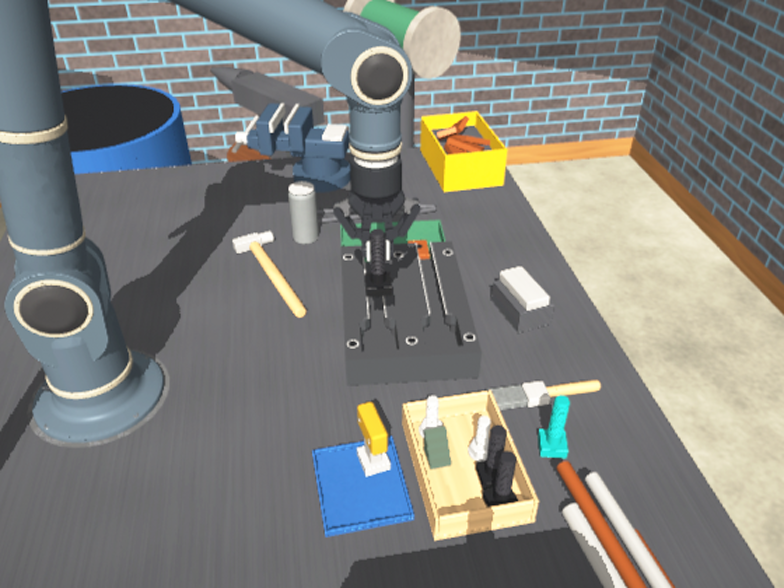

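Bolt A hangs upright at (378,265), over the near slot. I'll check the head yaw from the cloud.

```bash
cat > yaw.py <<'E'
from h import *
import sys
tag=sys.argv[1]; px=float(sys.argv[2])
im=cv2.imread(f"side{tag}.png"); X=cloud("side",np.load(f"side{tag}d.npy"))
d=X[...,:2]-PC; a=d@PX*1e3-px; b=d@PY*1e3+111; z=X[...,2]
m=(abs(a)<45)&(abs(b)<45)&(z>.17)&(z<.215)
P=np.stack([a,b,z*1e3],-1)[m]; print(len(P))
f=P[(P[:,2]<200)&(P[:,2]>178)]
print("a",np.percentile(f[:,0],[2,50,98]),"b",np.percentile(f[:,1],[2,50,98]))
# front face: b min
q=f[(f[:,1]<np.percentile(f[:,1],70))]
c=np.polyfit(q[:,0],q[:,1],1); print("front face slope deg",np.degrees(np.arctan(c[0])),len(q), "resid",np.std(q[:,1]-np.polyval(c,q[:,0])))
r=cv2.minAreaRect(f[:,:2].astype(np.float32)); print(r)
E
python3 yaw.py 7 -55
python3 - <<'E'
import cv2
s=cv2.imread("side7.png"); cv2.imwrite("pics/c8.png",cv2.resize(s[150:230,230:320],None,fx=7,fy=7,interpolation=cv2.INTER_CUBIC))
E
```

```text
293
a [-21.21754237  -3.0619729   19.55575146] b [-26.47875705 -22.27155499  17.80313285]
front face slope deg 0.5541035414320505 126 resid 1.9995037414843955
((-0.7051200866699219, -3.6332035064697266), (41.432159423828125, 47.33881378173828), 0.28679534792900085)
```

View pics/c8.png

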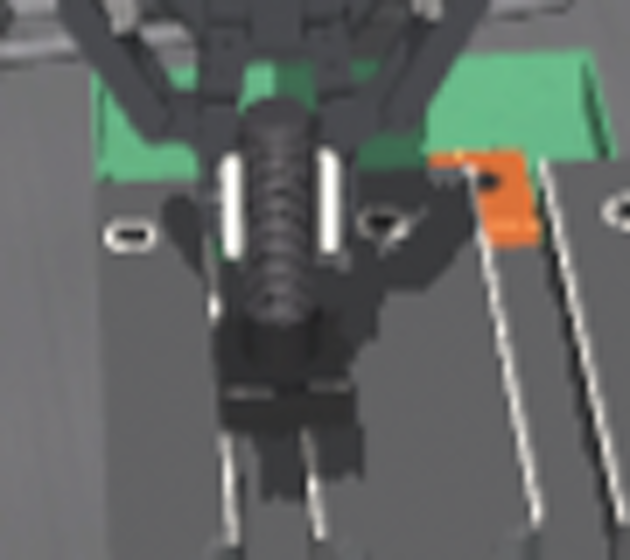

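Yaw is within 1° and the head is centred. I'll insert it and slide it.

```bash
python3 - <<'E'
from bolt import *
if insert(-55):
    z=sense()["position"][2]
    if .12<z<.13 and slide(-55,30,z): release(-55,30,""); st("done"); shot("side","9")
E
```

```text
('contact', True) 32.18 gap 0.0224 plate [ -55.1 -111.   124.6] F [-1.   0.3  3.6]
(-80, False) 33.12 gap 0.0224 plate [-55.1 -80.  126.3] F [-0.2 -1.4 -5.7]
(-50, False) 33.77 gap 0.0222 plate [-55.1 -50.  126.3] F [ 0.1  0.9 -6.4]
(30, False) 35.26 gap 0.0222 plate [-54.9  29.4 126.4] F [ 0.3  0.  -6. ]
('set', True) 35.52 gap 0.022 plate [-54.6  29.7 124.6] F [-1.9 -0.4  5.3]
open 36.11 gap 0.0501 plate [-56.4  29.2 122.8] F [ 0.2 -0.1  0.1]
done 37.24 gap 0.05 plate [-55.6  29.8 269. ] F [ 0.7  0.1 -0.3]
```

```bash
python3 - <<'E'
from bolt import *
print(pick((.6180,-.2903),.8,"10",55))
E
python3 yaw.py 10 55
```

```text
('down', False) 40.98 gap 0.0501 plate [  99.4 -368.9   92.6] F [-0.2  0.1  0.8]
grip 41.35 gap 0.022 plate [  99.7 -368.8   92.7] F [ 0.9 -0.3  2.9]
lifted 42.68 gap 0.022 plate [  98.3 -368.5  268.5] F [-0.   0.4 -5.2]
over pocket 43.91 gap 0.0222 plate [  55.4 -113.1  270. ] F [-0.6 -1.1 -4.5]
True
293
a [-21.69318866  -3.0952784   19.20747279] b [-26.85633129 -22.74919658  13.30701536]
front face slope deg -1.5484198910638411 127 resid 2.7384910360075922
((-1.1537399291992188, -4.073038101196289), (49.50655746459961, 41.7265625), 88.409423828125)
```

View pics/side10.png

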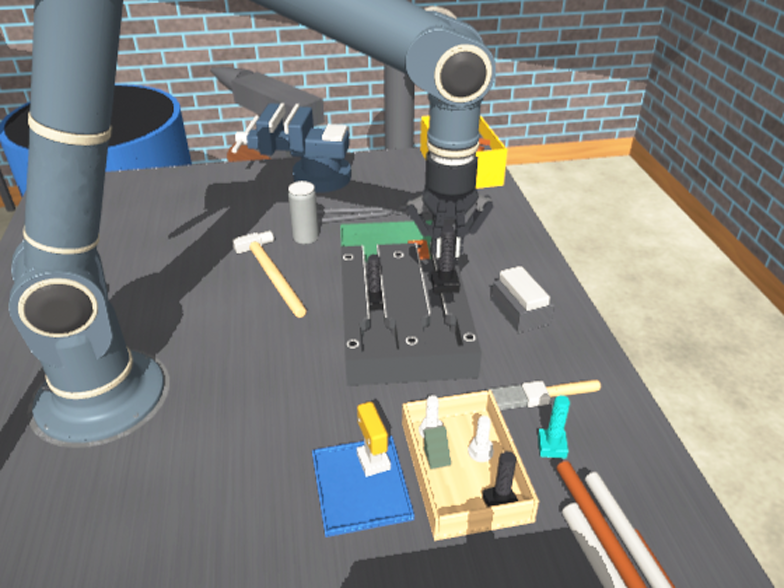

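Bolt A stands upright in the near slot at (373,280). Bolt B is held at (446,262) with its yaw within 2°.

```bash
python3 - <<'E'
from bolt import *
if insert(55):
    z=sense()["position"][2]
    if .12<z<.13 and slide(55,65,z):
        release(55,65,""); st("done")
        print(pick((.6168,-.3388),9.5,"11",55))
E
python3 yaw.py 11 55
```

```text
('contact', True) 45.86 gap 0.022 plate [  54.9 -111.   124.6] F [-0.1  0.   4.8]
(-80, False) 46.81 gap 0.0222 plate [ 55.  -80.1 126.4] F [-0.3  0.2 -5. ]
(-50, False) 47.46 gap 0.0221 plate [ 54.9 -50.  126.4] F [-1.1 -0.8 -5.5]
(65, False) 49.52 gap 0.0219 plate [ 55.1  64.5 126.4] F [ 0.6 -0.3 -5.4]
('set', True) 49.79 gap 0.0216 plate [ 55.4  64.9 124.6] F [ 0.4 -1.   5.6]
open 50.38 gap 0.05 plate [ 53.6  64.4 122.5] F [ 0.  -0.2  0.5]
done 51.51 gap 0.0498 plate [ 54.4  64.9 268.9] F [ 0.3 -0.4 -0.4]
('down', False) 55.39 gap 0.05 plate [ 102.4 -417.4   92.7] F [-1.   0.1  0.1]
grip 55.76 gap 0.0224 plate [ 102.6 -417.2   92.6] F [0.7 0.4 3.1]
lifted 57.09 gap 0.0221 plate [ 101.5 -416.8  268.5] F [-0.4 -0.  -3.8]
over pocket 58.48 gap 0.0217 plate [  55.3 -112.7  270. ] F [ 0.3  0.2 -4.6]
True
294
a [-21.46930553  -4.12606736  19.51807274] b [-26.23575017 -21.6098177   11.22186188]
front face slope deg -1.697191903347964 125 resid 2.4275937427928165
((-0.4233360290527344, -3.759897232055664), (46.52675247192383, 42.324806213378906), 89.07025146484375)
```

View pics/side11.png

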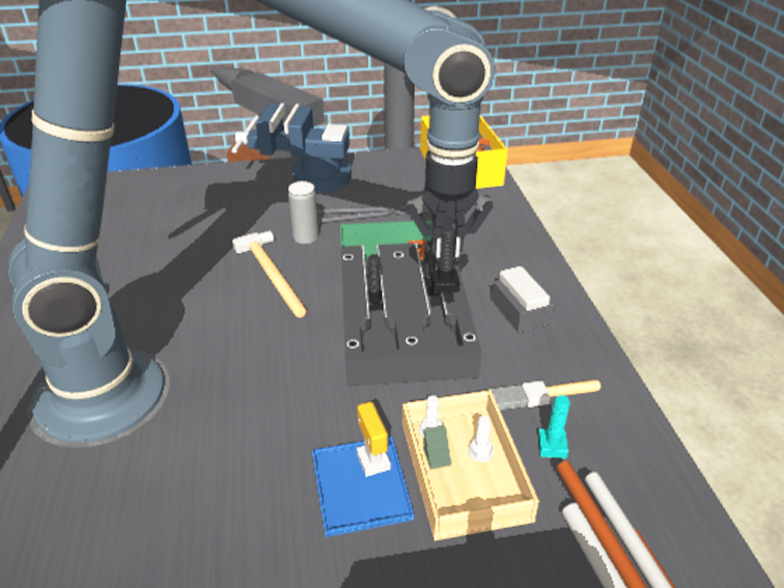

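Bolt C is held at (445,262) and aligned. The crate now holds only the two hexbolts and the step block.

```bash
python3 - <<'E'
from bolt import *
if insert(55):
    z=sense()["position"][2]
    if .12<z<.13 and slide(55,-10,z):
        release(55,-10,""); st("done")
        move_joints([-1.2,0.3,0,1.6,0,1.2,0.0]); st("away")
        shot("side","12"); shot("top","12")
E
```

```text
('contact', True) 60.42 gap 0.022 plate [  54.9 -111.   124.6] F [0.4 0.5 4.7]
(-80, False) 61.37 gap 0.0223 plate [ 55.  -80.  126.3] F [ 0.1 -0.9 -4.1]
(-50, False) 62.02 gap 0.0218 plate [ 55.  -50.  126.3] F [-0.4 -0.1 -4.2]
(-10, False) 62.83 gap 0.0226 plate [ 55.  -10.4 126.3] F [ 0.9  0.  -4.8]
('set', True) 63.1 gap 0.0222 plate [ 55.4 -10.7 124.5] F [-0.3 -0.7  4.6]
open 63.68 gap 0.0499 plate [ 53.7 -10.4 122.7] F [-0.1  0.1 -0.9]
done 64.82 gap 0.0502 plate [ 54.3 -10.  268.9] F [ 0.4  0.3 -0.7]
away 66.97 gap 0.0498 plate [-327.6  446.3  335.3] F [-0.  -0.7  0.4]
```

View pics/side12.png

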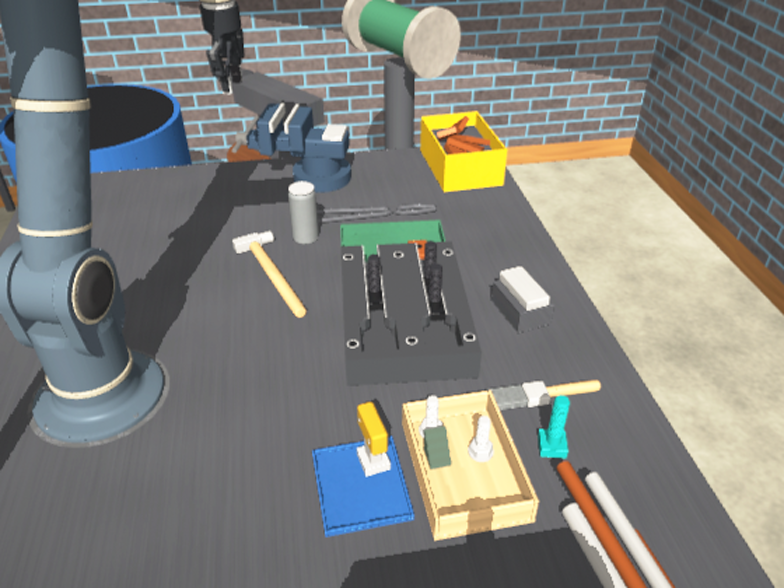

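View pics/top12.png

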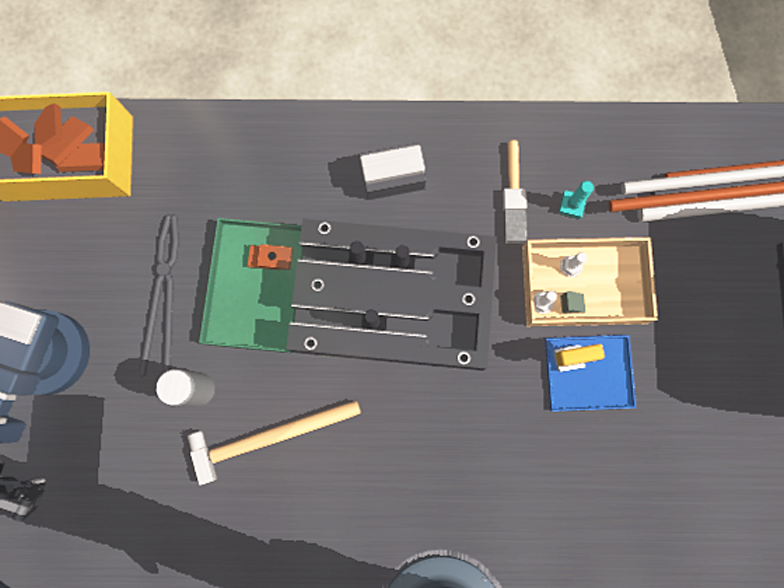

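```bash
python3 - <<'E'
from h import *
im=cv2.imread("top12.png"); X=cloud("top",np.load("top12d.npy")); hsv=cv2.cvtColor(im,cv2.COLOR_BGR2HSV)
B=(X[...,0]<.5)&(X[...,0]>.34)&(X[...,1]<-.18)&(X[...,1]>-.36)
m=(hsv[...,0]>14)&(hsv[...,0]<32)&(hsv[...,1]>150)&B&(X[...,2]>.093); P=X[m]
A=np.c_[P[:,:2]-P[:,:2].mean(0),np.ones(len(P))]; k=np.linalg.lstsq(A,P[:,2],rcond=None)[0]
print("handle",rect(P),"plane",k)
w=(X[...,2]>.010)&(X[...,2]<.028)&(im.min(-1)>150)&B; print("foot",rect(X[w]),w.sum(),np.median(X[w][:,2]))
d=X[...,:2]-PC; a=d@PX*1e3; b=d@PY*1e3
m=((X[...,2]>.142)&(abs(a)<110)&(abs(b)<160)).astype(np.uint8); n,l=cv2.connectedComponents(m)
for i in range(1,n):
    s=l==i
    if s.sum()>5: print("bolt top",a[s].mean(),b[s].mean(),np.median(X[s][:,2]),s.sum())
m=(hsv[...,0]<14)&(hsv[...,1]>120)&(abs(a)<130)&(b<350)&(b>-170); print("orange plate x,y",a[m].min(),a[m].max(),b[m].min(),b[m].max(),X[m][:,2].max())
cv2.imwrite("pics/c9.png",np.hstack([cv2.resize(im[150:255,135:235],(400,420),interpolation=cv2.INTER_CUBIC),cv2.resize(im[225:305,380:460],(390,420),interpolation=cv2.INTER_CUBIC)]))
E
```

```text
handle (array([ 0.44571906, -0.22739874]), array([23.8662281, 71.537117 ]), 10.496562004089355) plane [ 0.02997971 -0.01479403  0.10370396]
foot (array([ 0.4461236 , -0.22987564]), array([39.62218094, 49.37801361]), 11.76639461517334) 81 0.020520079701797256
bolt top 54.74256392368184 63.548362440214454 0.14777036220026096 78
bolt top 55.002307845084616 -10.107677524503627 0.1478381393255177 81
bolt top -54.84330925074823 28.73699039663293 0.14748740528323856 82
orange plate x,y 32.631515884342456 77.8122164481041 192.91669667507645 272.9173389673561 0.04027683848411501
```

View pics/c9.png

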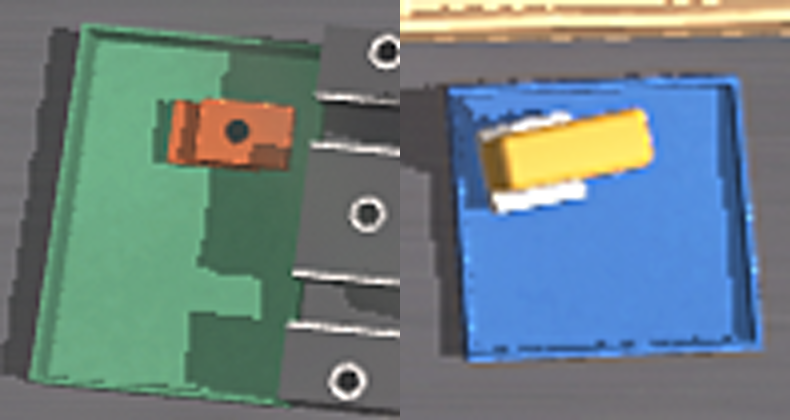

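The crop shows the scraper standing level, wholly inside the tray (foot at (0.446, -0.229)). Both offcuts are in the pan, and all three bolts are upright under the lips. I'm handing the job in.

```bash
python3 -c "
from rig import *
print(finish_job()); print(sense()['time_s'])"
```

```text
the job is handed in; nothing more can be done
None
the job is handed in; nothing more can be done
```

The job is done and handed in at about 67 s; no verdict was reported.

- **Offcuts:** there were only two, both in the far slot; the near slot was already clear. I pushed both out with the scraper, and they lie stacked in the green pan at plate y 193–273 mm, top at 40 mm.
- **Scraper:** I stood it back at the centre of the blue tray. It was then knocked about 4 cm aside while the arm was away. The last picture shows it upright and wholly inside the tray, about 8 mm from the rim, so I left it there.
- **T-bolts:** all three stand upright under the lips. One is in the near slot at plate y +29 mm, and two are in the far slot at +64 and −10 mm. Their tops are at 148 mm, as they should be.
- **Everything else:** the two hexbolts and the step block are still in the crate. The turquoise look-alike and the other bench items look unmoved in the last pictures.

No check failed. The only odd reading was a grip gap of 22 mm on the 24 mm shanks, but every bolt lifted, inserted and slid without resistance.

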